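Vent the detergent jug and hold its spring tap open at the mark

ROBOT

A 6-joint arm with a two-finger parallel gripper is mounted at the origin on the work surface. World frame = base frame: x ahead of the robot, y to its left, z up, the work surface at z = 0. Lengths are in m, angles in degrees, forces in N, time in s.
With the tool pointing down it reaches from about 0.375 to 0.9 m from the base axis. Payload 3.1 kg.
Tool frame: the origin (TCP) lies on the centre line of the jaws, within the pads' length; the fingertips stand 25 mm ahead of it and the grasp point (between the pads) lies 6 mm ahead of it; z points along the fingers, y is the line along which they close (so a half turn about z gives the same grasp; the last joint's range is limited). The gripper opens to 87 mm and grips with 3 to 60 N. Pads are 19 mm wide; open, the fingers measure 117 mm over their backs; the gripper's body (75 mm by 190 mm) begins 51 mm behind the grasp point.
Start: joints at [66.549, 30.224, 82.088, -0, 67.689, -10.227], TCP at [0.143, 0.608, 0.211] pointing down, gripper open.
Joint ranges: [-176.69, 176.69], [-43.24, 126.21], [12.49, 139.97], [-82, 262], [0, 151.66], [-163.58, 163.58]. Speed limits (degrees/s): [159.86, 159.86, 180, 180, 180, 180].

INTERFACE

Orientations are given as a 3x3 rotation matrix whose columns are the frame's x, y, z axes.
In Python, from rig import bot, cams, models gives the robot as it stands. The module is installed in compiled form; this text tells all that it offers.
- The arm moves only by the shell command python3 -m handwheel 'ROWS' [OPENING]. ROWS is JSON, a list of rows, each a list of 6 numbers: the shift along the world's x, y, z each as a share of 1 m, from -1 to 1, then the turn, a rotation vector about the world's x, y, z each as a share of 2 rad, from -1 to 1. In form: [[dx, dy, dz, wx, wy, wz], ...]. A call has exactly 8 rows; each row is the pose to reach, as a shift and turn from the pose commanded when the call began; what a row does not reach only later rows make up. A row lasts 1/12 s, in which the tool goes at most 41.7 mm and 7.16 degrees, less where a joint would pass 70% of its speed; a pose out of reach is approached as far as the arm can. A call with a number of a shift or a turn outside -1 to 1 is refused whole. A call with a gripper value outside its range is refused whole. OPENING is the opening, from -1 (shut) to 1 (fully open), so that 0 is half open, set as the call begins (- or left out, the last holds). The fingers move at their own pace and stop on an object; the grip force is fixed at half the most. Time passes only in rows, so rows that repeat a pose let the fingers close, or fill a call up. It gives the time, the measured TCP pose, the force, the opening and the grip force at its end, in the units of the state.
- bot.read_state(): the state, without advancing time (a new reading comes with each control period).
- cams.capture(name): name is "scene" or "side" or "wrist"; returns (picture, depth): 420x560x3 uint8, blue, green, red; 420x560 float32, m along the optical axis (not along the pixel's ray), 0 where there is no reading.
- cams.calibration(name): a dict with "mtx" (3x3 intrinsics, pixels), "R" (3x3) and "t" (3): a world point X has camera coordinates R X + t; the wrist camera has in their place "tool_from_camera" (4x4, takes a point from camera to tool coordinates, whose origin is the TCP and whose axes are the flange's). Camera axes: x right, y down, z forward; pixel columns grow to the right and rows downward; lengths in m; the calibration is good to about 2 mm. A picture is of the moment at which its call begins: read the wrist's pose just before it. calibration takes no time and is no camera call.
- bot.hand_in(): hands the job in; it is judged then, once.
Trained networks look in the newest picture that a camera, given by its name, has taken for a name from the list of things; names that differ only in an ending like _2 or _b are one class to them, and where a whole thing is asked for, a point or a joint stands for the part that bears it (a point fixed in the world has none). Each returns a list of dicts, best first, with "conf" (0 to 1); they miss things now and then, are a little off and sometimes report something else, mostly with a low value. They report only what shows in the picture. A call takes as long as a camera call. They do not tell look-alikes from the thing itself.
- models.spot_in(query, camera): "position" ([column, row] in pixels, amid what is visible of it).
- models.tip_of(query, camera): "position" ([column, row] in pixels: a listed point, or the origin of a listed thing).
The state is a dict: "time_s": time; "joint_positions": joint angles; "qvel": joint speeds; "tau": joint torques, N m; "position": TCP position; "tcp_rot": TCP orientation; "force": force on the tool from outside, world axes, zero at the start; "moment": the same for the moment, N m; "opening": opening from 0.0 (shut) to 1.0 (fully open); "grasp_force": force on a finger pad.
Only numpy, scipy, OpenCV 4.12 (cv2) and the standard library are available. Lean on these libraries where they do the work, as an engineer would, in place of code of your own. Each camera call takes 0.05 s, during which the arm holds its last target. There are 200 camera calls.

TASK

Open up the big green detergent jug on the wire stand over its blue dosing cup: first unscrew the yellow vent cap on top by about half a turn (anticlockwise) so the jug can breathe, and only then pull the red tap handle outwards, away from the jug, until it lines up with the green mark, and keep it there. The tap is spring-loaded and snaps shut when let go, so finish while still holding the handle at the mark. Leave the cup standing under the spout and do not knock or shift anything else on the table.

Things in the scene. Friction and masses are not known exactly. Their poses are not given: they have to be found in the camera images.
- jug: Green detergent jug 260 x 150 x 150 mm lying on a wire stand, all fixed to the table; flat top 265 mm above the table. Origin on the table on the jug's centre line. Own x runs from tap end to back (tap faces own -x), z up. Front face at own x = -50 mm, back at +210; vent cap on top at +40; green carrying handle behind it at +110 to +200, top 300 mm above the table.
- cap_turn (a joint): Turn of the yellow vent cap about its vertical axis, rad: 0 tight, grows as it is unscrewed anticlockwise seen from above, stops at 3.5 (half a turn is 3.14). It starts between 0 and 0.5 and stays where it is left (stiff, about 0.12 N m). Held by its strap: it turns but does not rise or come off.
- cap_grip (a point): Grip point of the yellow vent cap, 300 mm above the table on the cap's axis, in the middle of its upright grip bar. Bar 42 mm long (this point's own x), 11 mm thick (own y), 20 mm high (288 to 308 mm above the table), on a disc 44 mm across; a black dot marks its +x end. Turns with the cap; when tight the bar lies along the jug's own x.
- tap_handle: Red tap handle, an upright flat paddle 22 mm wide (along the jug's y), 10 mm thick. Origin on its pivot, 172 mm above the table at the jug's own x = -95 mm, y = 0; the paddle spans 23 to 67 mm from the pivot along own z. Jug's front face is 40 mm behind it. It swings about the jug's own y axis, the top going outwards (jug's -x) and down.
- tap (a joint): Swing of the red tap handle, rad: 0 upright and shut (where the spring returns it and where it starts), growing as it is pulled away from the jug; stop at 1.05. The green mark is at 0.60 (34 degrees). The spring needs about 2.5 N at the grip point to start and 6 N at the mark, 9 N at the stop.
- tap_grip (a point): Grip point of the red tap handle, in the middle of the paddle 48 mm from the pivot (220 mm above the table when shut); moves with the handle. Axes as the jug's when shut.
- tap_mark (a point): Where the grip point of the red handle is when the handle lines up with the green mark (a green line on each white cheek of the tap): 27 mm further out than when shut and 212 mm above the table. Fixed to the jug, axes as the jug's.
- spout (a point): Mouth of the tap's spout, 106 mm above the table, fixed to the jug, right under the handle's pivot.
- cup: Blue open dosing cup, 68 mm across the rim, 82 mm high, light and loose, standing on the table under the spout. Origin at the centre of its underside. To be left where it is.
- spray: Green trigger spray bottle, 72 mm across, 206 mm high, loose. Origin at the centre of its underside. Bystander.
- soap: Orange soap bottle with white cap, 66 mm across, 190 mm high, loose. Origin at the centre of its underside. Bystander.
- tub: White round tub with blue lid, 96 mm across, 110 mm high, loose. Origin at the centre of its underside. Bystander.
- pegs: Grey open box of clothes pegs, 150 x 110 x 70 mm, loose. Origin at the centre of its underside. Bystander.
- iron: Blue and white steam iron parked upright on its heel, 100 x 105 mm, about 195 mm high, loose. Origin at the centre of its underside. Bystander.
- brush: Hand brush with wooden handle lying on the table near the robot, 200 mm long, 42 mm wide and 20 mm high, loose. Origin under its middle. Bystander.
There are look-alikes about, which are no part of the job. Several things have the shape of the cup; the one meant has the colours described above.

How it is judged:
By the outcome, as a careful person would: the job done as asked, in the order asked, and still so for the second after the job is handed in, while the arm keeps its last pose, push and grip.
It also fails if it takes over 61 s, if anything falls off the work surface, if the arm or the gripper's body presses on something with over 40 N, if the wrist force passes 120 N, or if a joint passes its speed limit or range.

## Working session

There is one attempt and no reset: what is moved stays moved. The work goes in short steps, Python scripts to look and compute and a shell command to move; the robot and the scene stay as the last step left them, time stands still between calls to the robot, and variables do not carry over. Pictures are saved under pics/ and viewed, at most 10 in all, crops included, and the job is handed in when it is done.

```bash
mkdir -p pics; cat > h.py <<'E'
import numpy as np, cv2
from rig import bot, cams, models
def world(cam,px,depth,r=2):
    c=cams.calibration(cam);u,v=px;i,j=int(round(v)),int(round(u))
    p=depth[max(0,i-r):i+r+1,max(0,j-r):j+r+1];p=p[p>0]
    z=np.median(p) if len(p) else 0
    pc=z*np.linalg.inv(c["mtx"])@np.array([u,v,1.])
    return c["R"].T@(pc-c["t"])
def onplane(cam,px,h):
    c=cams.calibration(cam);d=c["R"].T@np.linalg.inv(c["mtx"])@np.array([px[0],px[1],1.]);o=-c["R"].T@c["t"]
    return o+d*(h-o[2])/d[2]
E
python3 - <<'E'
from h import *
np.set_printoptions(precision=3,suppress=True)
ims=[]
for cam in("scene","side"):
    im,d=cams.capture(cam);cv2.imwrite(f"pics/{cam}0.png",im);np.save(f"{cam}0.npy",d)
    for q in["jug","cap_grip","tap_grip","tap_mark","cup","spray","soap","tub","pegs","iron","brush"]:
        for r in models.tip_of(q,cam)[:3]:
            if r["conf"]>.3: 
              h={"cap_grip":.3,"tap_grip":.22,"tap_mark":.212}.get(q,0)
              print(cam,q,round(r["conf"],2),np.array(r["position"]),world(cam,r["position"],d),onplane(cam,r["position"],h))
s=bot.read_state();print(s["time_s"],s["tcp_rot"],s["opening"])
print(-cams.calibration("scene")["R"].T@cams.calibration("scene")["t"],-cams.calibration("side")["R"].T@cams.calibration("side")["t"],cams.calibration("wrist"))
E
```

```text
scene cap_grip 0.48 [284.2 242.1] [0.628 0.171 0.306] [0.626 0.168 0.3  ]
scene tap_grip 0.56 [273.7 218.7] [0.566 0.051 0.221] [0.565 0.05  0.22 ]
scene tap_grip 0.44 [351.3 363.2] [0.667 0.475 0.167] [0.684 0.481 0.22 ]
scene tap_mark 0.68 [271.2 210.7] [ 0.464 -0.09   0.024] [0.549 0.019 0.212]
scene cup 0.96 [240.  227.9] [ 0.602 -0.081  0.057] [ 0.582 -0.115  0.   ]
scene cup 0.92 [249.7 205.9] [ 0.51  -0.153  0.026] [ 0.499 -0.169  0.   ]
scene cup 0.85 [276. 223.] [0.559 0.053 0.195] [ 0.473 -0.052  0.   ]
scene spray 0.95 [178.9 202.1] [ 0.704 -0.291  0.069] [ 0.686 -0.344  0.   ]
scene soap 0.81 [194.7 177.6] [ 0.593 -0.373  0.04 ] [ 0.579 -0.406  0.   ]
scene tub 0.58 [237.9 158.4] [ 0.418 -0.346  0.046] [ 0.395 -0.383  0.   ]
scene pegs 0.63 [381.9 296.2] [0.417 0.378 0.047] [0.393 0.368 0.   ]
scene iron 0.58 [353.1 362.4] [0.662 0.476 0.169] [0.607 0.455 0.   ]
scene iron 0.38 [177.8 206. ] [ 0.711 -0.294  0.05 ] [ 0.699 -0.331  0.   ]
scene brush 0.96 [320.  224.9] [0.371 0.059 0.019] [0.36 0.05 0.  ]
side jug 0.61 [306.6 240.1] [0.582 0.066 0.057] [0.599 0.13  0.   ]
s
[... 613 characters left out ...]
.5] [ 0.381 -0.429  0.085] [ 0.39  -0.375  0.   ]
side pegs 0.91 [235.4 211.3] [0.379 0.314 0.03 ] [0.382 0.353 0.   ]
side iron 0.81 [289.7 186.7] [0.54  0.119 0.24 ] [0.617 0.464 0.   ]
side brush 0.55 [243.8 268. ] [0.367 0.029 0.015] [0.368 0.045 0.   ]
1.2 [[-0.973  0.229 -0.   ]
 [ 0.229  0.973 -0.   ]
 [-0.    -0.    -1.   ]] 0.9987983997060526
[1.011 0.608 1.228] [ 0.285 -1.024  1.032] {'mtx': array([[377.057,   0.   , 283.031],
       [  0.   , 377.057, 218.003],
       [  0.   ,   0.   ,   1.   ]]), 'tool_from_camera': array([[-0.   , -0.96 , -0.281,  0.077],
       [ 1.   , -0.   ,  0.   ,  0.   ],
       [-0.001, -0.281,  0.96 , -0.173],
       [ 0.   ,  0.   ,  0.   ,  1.   ]])}
```

View pics/scene0.png

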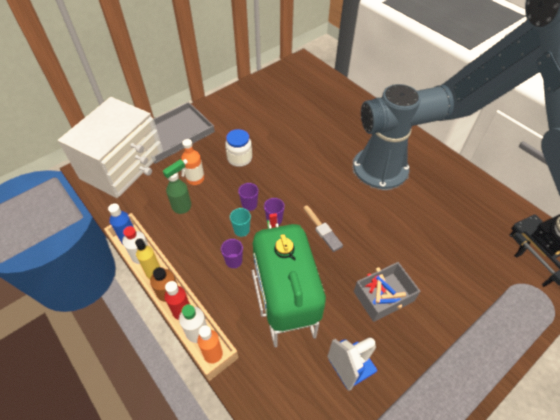

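View pics/side0.png

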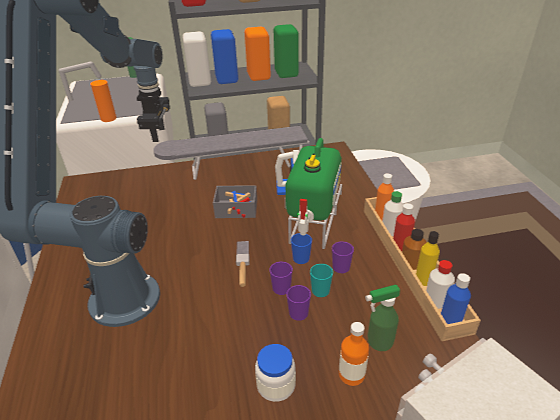

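Scene: jug with the yellow cap at (284,243) and tap near (273,218). Side: red tap at (303,207), with the blue cup at (302,248) directly under the spout. The look-alike cups are purple at (281,278), (298,302), (342,257) and teal at (320,280). Only the blue one fits. I'll fit the jug axis and crop the cap and tap.

```bash
python3 - <<'E'
from h import *
np.set_printoptions(precision=3,suppress=True)
P=[];tiles=[]
for cam,box in(("scene",(235,195,80,70)),("side",(265,140,90,130))):
    im=cv2.imread(f"pics/{cam}0.png");d=np.load(f"{cam}0.npy");c=cams.calibration(cam)
    v,u=np.mgrid[:420,:560];pc=np.stack([u,v,np.ones_like(u)],-1)@np.linalg.inv(c["mtx"]).T*d[...,None]
    W=(pc-c["t"])@c["R"];b,g,r=[im[...,i].astype(int) for i in range(3)]
    near=(abs(W[...,0]-.65)<.25)&(abs(W[...,1]-.15)<.3)&(d>0)
    m=(g>r+40)&(g>b+30)&near&(abs(W[...,2]-.265)<.006)
    q=W[m][:,:2].astype(np.float32);P.append(q)
    rc=cv2.minAreaRect(q);print(cam,"top",len(q),rc, np.median(W[m][:,2]))
    y=(r>150)&(g>120)&(b<90)&near&(W[...,2]>.26); Y=W[y]
    hi=Y[Y[:,2]>.298];print("yellow",len(Y),Y.mean(0),Y.max(0),"bar",len(hi),hi.mean(0) if len(hi) else 0)
    if len(hi)>4:
        w,V=np.linalg.eigh(np.cov(hi[:,:2].T));print("bar dir",np.degrees(np.arctan2(V[1,1],V[0,1])),w**.5)
    rd=(r>130)&(g<70)&(b<70)&near&(W[...,2]>.18)&(W[...,2]<.26);R=W[rd];print("red",len(R),R.mean(0),R.min(0),R.max(0))
    x,yy,w_,h_=box;tiles.append(cv2.resize(im[yy:yy+h_,x:x+w_],(400,560 if cam=="side" else 350),interpolation=cv2.INTER_CUBIC))
q=np.vstack(P);rc=cv2.minAreaRect(q);print("both",rc)
H=max(t.shape[0] for t in tiles)
cv2.imwrite("pics/crop1.png",np.hstack([cv2.copyMakeBorder(t,0,H-t.shape[0],0,0,cv2.BORDER_CONSTANT) for t in tiles]))
E
```

```text
scene top 2871 ((0.6455315947532654, 0.206712007522583), (0.23650024831295013, 0.1302170604467392), 63.71425247192383) 0.26455656463479144
yellow 91 [0.633 0.175 0.295] [0.648 0.19  0.311] bar 35 [0.633 0.177 0.306]
bar dir 73.00672732933535 [0.002 0.011]
red 67 [0.569 0.051 0.22 ] [0.559 0.04  0.187] [0.579 0.058 0.242]
side top 912 ((0.6400638222694397, 0.1982148289680481), (0.23141488432884216, 0.12424754351377487), 65.37644958496094) 0.263038582252465
yellow 105 [0.623 0.164 0.291] [0.644 0.249 0.308] bar 24 [0.622 0.16  0.305]
bar dir 66.57719863298787 [0.003 0.011]
red 96 [0.562 0.044 0.215] [0.554 0.036 0.18 ] [0.572 0.054 0.239]
both ((0.6439753174781799, 0.2035611867904663), (0.2435287982225418, 0.1302170604467392), 63.71425247192383)
```

View pics/crop1.png

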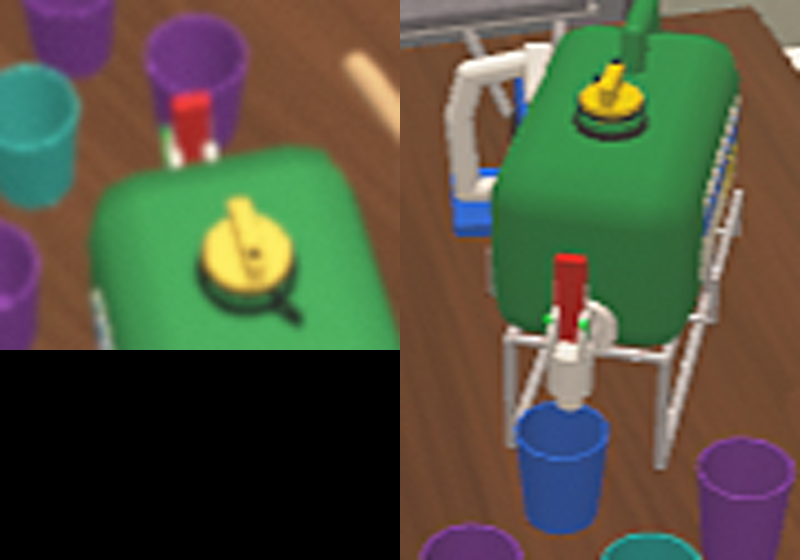

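The crop confirms the blue cup under the spout and the red paddle on the jug's axis at yaw ≈64°. The cap bar lies a little anticlockwise of that axis, so the cap starts at a small angle. Next I move to above the cap.

```bash
python3 -m handwheel '[[0.028,-0.026,0.013,0,0,-0.05],[0.056,-0.052,0.026,0,0,-0.1],[0.084,-0.077,0.039,0,0,-0.15],[0.112,-0.103,0.052,0,0,-0.2],[0.14,-0.129,0.065,0,0,-0.25],[0.168,-0.155,0.078,0,0,-0.3],[0.196,-0.18,0.09,0,0,-0.35],[0.224,-0.206,0.1,0,0,-0.4]]' 1 && python3 -m handwheel '[[0.028,-0.026,0.013,0,0,-0.05],[0.056,-0.052,0.026,0,0,-0.1],[0.084,-0.077,0.039,0,0,-0.15],[0.112,-0.103,0.052,0,0,-0.2],[0.14,-0.129,0.065,0,0,-0.25],[0.168,-0.155,0.078,0,0,-0.3],[0.196,-0.18,0.09,0,0,-0.35],[0.224,-0.206,0.1,0,0,-0.4]]'
python3 - <<'E'
from h import *
np.set_printoptions(precision=3,suppress=True)
s=bot.read_state();im,d=cams.capture("wrist");cv2.imwrite("pics/w1.png",im)
T=np.eye(4);T[:3,:3]=s["tcp_rot"];T[:3,3]=s["position"];c=cams.calibration("wrist");M=T@c["tool_from_camera"]
print(s["time_s"],s["position"],s["tcp_rot"],s["joint_positions"])
v,u=np.mgrid[:420,:560];W=(np.stack([u,v,np.ones_like(u)],-1)@np.linalg.inv(c["mtx"]).T*d[...,None])@M[:3,:3].T+M[:3,3]
b,g,r=[im[...,i].astype(int) for i in range(3)]
hi=W[(r>150)&(g>120)&(b<110)&(abs(W[...,2]-.306)<.006)&(d>0)]
print("bar",len(hi))
if len(hi)>9:
    w,V=np.linalg.eigh(np.cov(hi[:,:2].T));print(hi.mean(0),hi.min(0),hi.max(0),np.degrees(np.arctan2(V[1,1],V[0,1])),w**.5,cv2.minAreaRect(hi[:,:2].astype(np.float32)))
g_=W[(g>r+40)&(g>b+30)&(abs(W[...,2]-.265)<.006)&(d>0)];print("green",len(g_),cv2.minAreaRect(g_[:,:2].astype(np.float32)) if len(g_) else 0)
R=W[(r>130)&(g<70)&(b<70)&(W[...,2]>.18)&(W[...,2]<.26)&(d>0)]
if len(R): print("red",len(R),R.mean(0),R.min(0),R.max(0),cv2.minAreaRect(R[R[:,2]>.234][:,:2].astype(np.float32)))
for q in("cap_grip","tap_grip"):
    for x in models.tip_of(q,"wrist")[:2]:
        p=x["position"];print(q,x["conf"],p,W[int(p[1]),int(p[0])])
E
```

```text
time_s: 1.87
position: [0.3683, 0.4012, 0.3127]
tcp_rot: [[-0.51, 0.86, 0.001], [0.86, 0.51, 0.001], [0.0, 0.002, -1.0]]
force: [0.2, 0.5, -0.2]
opening: 0.998
grasp_force: 0.0
time_s: 2.53
position: [0.5922, 0.195, 0.4127]
tcp_rot: [[0.262, 0.965, 0.001], [0.965, -0.262, 0.0], [0.001, 0.001, -1.0]]
force: [1.2, 1.9, 1.0]
opening: 0.998
grasp_force: 0.0
2.5333 [0.592 0.195 0.413] [[ 0.262  0.965  0.001]
 [ 0.965 -0.262  0.   ]
 [ 0.001  0.001 -1.   ]] [ 7.965 21.509 65.285  0.017 93.133 23.151]
bar 716
[0.626 0.17  0.307] [0.614 0.15  0.3  ] [0.639 0.189 0.311] 63.86662577919096 [0.003 0.012] ((0.626450777053833, 0.16899588704109192), (0.041504524648189545, 0.011118524707853794), 63.57876205444336)
green 28124 ((0.6437575817108154, 0.20680907368659973), (0.23479199409484863, 0.12532296776771545), 64.32442474365234)
red 28 [0.567 0.052 0.183] [0.561 0.049 0.181] [0.574 0.054 0.187] ((0.0, 0.0), (0.0, 0.0), 0.0)
cap_grip 0.9 [335.9, 229.5] [0.628 0.173 0.309]
```

View pics/w1.png

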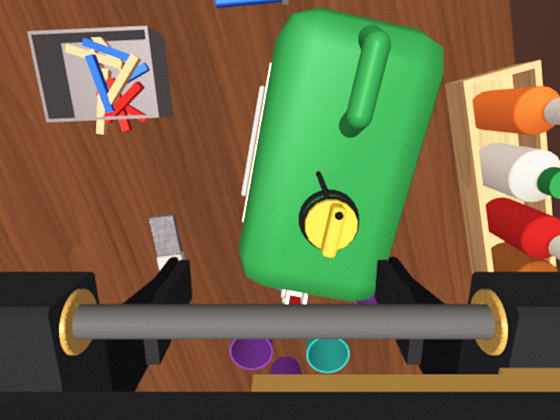

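The wrist picture shows the yellow bar at (335,228), with its black dot at the rear end (339,216). The bar is aligned with the jug, so the cap starts at about 0. Centre is (0.6265, 0.169), bar yaw 63.7°, measured size 41.5 x 11.1 mm, which matches. Next: descend and grip.

```bash
python3 -m handwheel '[[0.02,-0.015,0,0,0,-0.05],[0.0343,-0.026,-0.01,0,0,-0.097],[0.0343,-0.026,-0.03,0,0,-0.097],[0.0343,-0.026,-0.05,0,0,-0.097],[0.0343,-0.026,-0.07,0,0,-0.097],[0.0343,-0.026,-0.085,0,0,-0.097],[0.0343,-0.026,-0.095,0,0,-0.097],[0.0343,-0.026,-0.095,0,0,-0.097]]' 1 && python3 -m handwheel '[[0,0,0,0,0,0],[0,0,0,0,0,0],[0,0,0,0,0,0],[0,0,0,0,0,0],[0,0,0,0,0,0],[0,0,0,0,0,0],[0,0,0,0,0,0],[0,0,0,0,0,0]]' -1
```

```text
time_s: 3.35
position: [0.6227, 0.1713, 0.3135]
tcp_rot: [[0.437, 0.9, -0.006], [0.9, -0.437, -0.0], [-0.003, -0.006, -1.0]]
force: [-0.8, -0.4, 0.1]
opening: 0.997
grasp_force: 0.0
time_s: 4.02
position: [0.6253, 0.1704, 0.3166]
tcp_rot: [[0.439, 0.899, 0.0], [0.899, -0.439, 0.0], [0.0, 0.0, -1.0]]
force: [-0.8, -0.8, -0.0]
opening: 0.478
grasp_force: 0.0
```

```bash
python3 -m handwheel '[[0,0,0,0,0,0],[0,0,0,0,0,0],[0,0,0,0,0,0],[0,0,0,0,0,0],[0,0,0,0,0,0],[0,0,0,0,0,0],[0,0,0,0,0,0],[0,0,0,0,0,0]]' -1;python3 -c "
from rig import bot;s=bot.read_state();print(s['joint_positions'],s['moment'])"
```

```text
time_s: 4.68
position: [0.6252, 0.1704, 0.3164]
tcp_rot: [[0.439, 0.899, 0.0], [0.899, -0.439, 0.0], [0.0, -0.0, -1.0]]
force: [-0.5, -0.0, 0.0]
opening: 0.008
grasp_force: 0.0
[5.38149265e+00 2.68612458e+01 7.08687998e+01 1.74826408e-03
 8.22696058e+01 3.13946765e+01] [-0.06429811  0.09484364 -0.01046138]
```

Closed on nothing (opening 0.008), so I'll look.

```bash
python3 - <<'E'
from h import *
np.set_printoptions(precision=3,suppress=True)
t=[]
for cam,(x,y,w,h) in(("wrist",(180,120,240,250)),("side",(270,110,90,94))):
    im,d=cams.capture(cam);t.append(cv2.resize(im[y:y+h,x:x+w],(400,417),interpolation=cv2.INTER_CUBIC))
cv2.imwrite("pics/c2.png",np.hstack(t));s=bot.read_state();print(s["opening"],s["grasp_force"],s["force"])
E
```

```text
0.004268034631462309 0.0 [-0.538 -0.319  0.294]
```

View pics/c2.png

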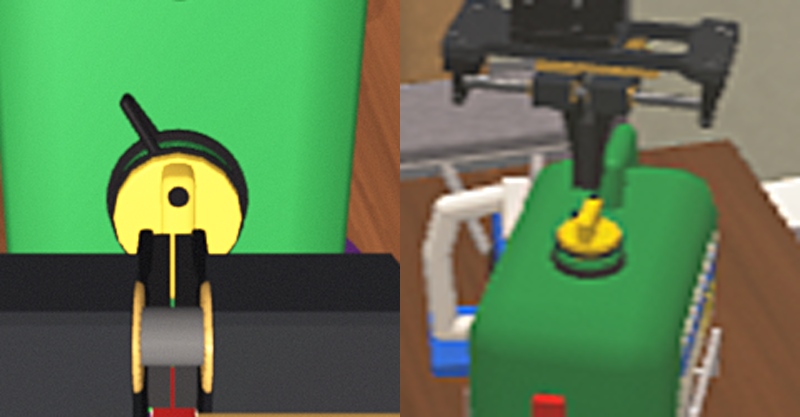

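Wrist crop: the fingers have met above the bar, whose dot is still visible at (178,197). Side crop: the tips, at (587,188), look to be above the cap. I'll measure the tip height with depth.

```bash
python3 - <<'E'
from h import *
np.set_printoptions(precision=3,suppress=True)
im,d=cams.capture("side");s=bot.read_state();print(s["position"])
for v in range(120,168,3):
    for u in (309,311,313): print((u,v),im[v,u],world("side",(u,v),d,0),end=" ")
    print()
c=cams.calibration("side")
for z in(.2914,.308,.32): 
    q=c["mtx"]@(c["R"]@np.array([s["position"][0],s["position"][1],z])+c["t"]);print(z,q[:2]/q[2])
E
```

```text
[0.625 0.17  0.316]
(309, 120) [42 46 47] [0.607 0.153 0.44 ] (311, 120) [41 45 47] [0.613 0.152 0.439] (313, 120) [39 44 45] [0.617 0.145 0.442] 
(309, 123) [53 48 45] [0.608 0.156 0.429] (311, 123) [53 50 46] [0.612 0.149 0.431] (313, 123) [53 51 48] [0.617 0.143 0.433] 
(309, 126) [ 62 108 135] [0.607 0.15  0.422] (311, 126) [62 71 76] [0.618 0.167 0.412] (313, 126) [ 76 107 123] [ 1.039  1.626 -0.348] 
(309, 129) [ 81 104 119] [0.604 0.138 0.419] (311, 129) [65 67 67] [0.611 0.143 0.415] (313, 129) [62 63 62] [0.615 0.135 0.418] 
(309, 132) [50 77 91] [0.604 0.14  0.408] (311, 132) [57 73 79] [0.619 0.172 0.39 ] (313, 132) [53 54 54] [0.616 0.137 0.408] 
(309, 135) [40 47 47] [0.611 0.164 0.385] (311, 135) [52 57 57] [0.62  0.173 0.379] (313, 135) [56 60 62] [0.628 0.178 0.376] 
(309, 138) [40 46 47] [0.611 0.162 0.376] (311, 138) [52 55 58] [0.616 0.158 0.378] (313, 138) [48 52 54] [0.622 0.159 0.376] 
(309, 141) [39 45 46] [0.611 0.162 0.366] (311, 141) [52 55 57] [0.617 0.163 0.364] (313, 141) [46 52 53] [0.622 0.158 0.366] 
(309, 144) [36 41 42] [0.611 0.161 0.356] (311, 144)
[... 380 characters left out ...]
153) [ 86 170  56] [0.646 0.261 0.264] (313, 153) [ 69 111  49] [0.652 0.259 0.264] 
(309, 156) [ 84 157  50] [0.635 0.247 0.262] (311, 156) [ 55 192 220] [0.641 0.244 0.263] (313, 156) [ 20 221 253] [0.627 0.171 0.306] 
(309, 159) [ 28 177 233] [0.619 0.189 0.286] (311, 159) [ 17 225 250] [0.616 0.153 0.308] (313, 159) [ 34 159 199] [0.623 0.156 0.305] 
(309, 162) [ 26 188 227] [0.615 0.171 0.286] (311, 162) [ 36 143 175] [0.616 0.152 0.297] (313, 162) [ 36 126 156] [0.622 0.152 0.297] 
(309, 165) [ 36 173 213] [0.609 0.15  0.289] (311, 165) [ 31 178 219] [0.615 0.149 0.288] (313, 165) [ 26 202 240] [0.622 0.15  0.287] 
0.2914 [312.391 160.316]
0.308 [312.494 155.71 ]
0.32 [312.569 152.339]
```

```bash
python3 - <<'E'
from h import *
np.set_printoptions(precision=3,suppress=True)
s=bot.read_state();im,d=cams.capture("wrist")
T=np.eye(4);T[:3,:3]=s["tcp_rot"];T[:3,3]=s["position"];c=cams.calibration("wrist");A=c["tool_from_camera"]
for v in range(252,300,6):
    for u in(266,284,300):
        p=A[:3,:3]@(np.linalg.inv(c["mtx"])@[u,v,1]*d[v,u])+A[:3,3];print((u,v),im[v,u],p,end=" ")
    print()
for cam in("scene","side"):
    im,d=cams.capture(cam);k=cams.calibration(cam);v,u=np.mgrid[:420,:560]
    W=((np.stack([u,v,np.ones_like(u)],-1)@np.linalg.inv(k["mtx"]).T*d[...,None])-k["t"])@k["R"]
    m=(im.max(-1)<75)&(np.hypot(W[...,0]-.625,W[...,1]-.17)<.025)&(d>0)&(W[...,2]>.292)
    Q=W[m];o=Q[np.argsort(Q[:,2])][:12];print(cam,len(Q));print(o)
E
```

```text
(266, 252) [104 251 255] [-0.001 -0.01   0.027] (284, 252) [104 251 255] [0.006 0.    0.009] (300, 252) [101 250 255] [-0.002  0.009  0.028] 
(266, 258) [16 15 21] [ 0.012 -0.008 -0.013] (284, 258) [105 255 255] [0.003 0.    0.008] (300, 258) [14 22 31] [ 0.011  0.008 -0.012] 
(266, 264) [22 20 21] [ 0.011 -0.008 -0.019] (284, 264) [ 50 129 163] [ 0.01   0.    -0.015] (300, 264) [26 25 25] [ 0.011  0.007 -0.02 ] 
(266, 270) [21 20 22] [ 0.012 -0.007 -0.026] (284, 270) [ 52 132 164] [ 0.007  0.    -0.017] (300, 270) [17 15 17] [ 0.011  0.007 -0.024] 
(266, 276) [18 20 20] [ 0.012 -0.007 -0.033] (284, 276) [ 45 127 159] [ 0.005  0.    -0.018] (300, 276) [20 20 18] [ 0.011  0.007 -0.031] 
(266, 282) [22 18 17] [ 0.011 -0.007 -0.037] (284, 282) [ 50 130 163] [ 0.002  0.    -0.018] (300, 282) [18 16 17] [ 0.011  0.007 -0.037] 
(266, 288) [18 17 18] [ 0.011 -0.007 -0.042] (284, 288) [ 44 125 155] [-0.001  0.    -0.019] (300, 288) [20 18 16] [ 0.011  0.006 -0.043] 
(266, 294) [ 48  89 115] [ 0.036 -0.004 -0.094] (284, 294) [ 51 129 160] [-0.003  0.    -0.02 ] (300, 294) [ 51 103 137] [ 0.034  0.004 -0.091] 
scene 109
[[0.624 0.18  0.332]
 [0.627 0.18  0.335]
 [0.63  0.179 0.336]
 [0.632 0.178 0.337]
 [0.625 0.181 0.338]
 [0.635 0.177 0.338]
 [0.629 0.178 0.34 ]
 [0.628 0.18  0.341]
 [0.632 0.178 0.342]
 [0.625 0.181 0.343]
 [0.636 0.175 0.343]
 [0.635 0.169 0.343]]
side 289
[[0.629 0.177 0.31 ]
 [0.625 0.164 0.325]
 [0.618 0.164 0.326]
 [0.625 0.165 0.327]
 [0.626 0.158 0.328]
 [0.62  0.158 0.329]
 [0.627 0.161 0.33 ]
 [0.615 0.163 0.33 ]
 [0.618 0.161 0.331]
 [0.612 0.163 0.331]
 [0.62  0.16  0.331]
 [0.621 0.164 0.332]]
```

All three cameras put the fingertips about 12 mm behind the reported TCP, not 25 mm ahead, so the tips are at z ≈ 0.329. I'll open, lower by 38 mm and close.

```bash
python3 -m handwheel '[[0,0,0,0,0,0],[0,0,0,0,0,0],[0,0,0,0,0,0],[0,0,0,0,0,0],[0,0,0,0,0,0],[0.001,-0.001,0,0,0,0],[0.001,-0.001,0,0,0,0],[0.001,-0.001,0,0,0,0]]' 0 && python3 -m handwheel '[[0,0,-0.006,0,0,0],[0,0,-0.012,0,0,0],[0,0,-0.018,0,0,0],[0,0,-0.024,0,0,0],[0,0,-0.03,0,0,0],[0,0,-0.034,0,0,0],[0,0,-0.038,0,0,0],[0,0,-0.038,0,0,0]]' && python3 -m handwheel '[[0,0,0,0,0,0],[0,0,0,0,0,0],[0,0,0,0,0,0],[0,0,0,0,0,0],[0,0,0,0,0,0],[0,0,0,0,0,0],[0,0,0,0,0,0],[0,0,0,0,0,0]]' -1
```

```text
time_s: 5.65
position: [0.6263, 0.1693, 0.3164]
tcp_rot: [[0.439, 0.899, 0.0], [0.899, -0.439, 0.0], [0.0, 0.0, -1.0]]
force: [0.1, -0.1, -0.7]
opening: 0.473
grasp_force: 0.0
time_s: 6.32
position: [0.6264, 0.1691, 0.2774]
tcp_rot: [[0.439, 0.899, -0.0], [0.899, -0.439, -0.001], [-0.001, 0.0, -1.0]]
force: [1.3, -0.8, -0.9]
opening: 0.501
grasp_force: 1.2
time_s: 6.98
position: [0.6266, 0.1693, 0.2787]
tcp_rot: [[0.439, 0.899, 0.001], [0.899, -0.439, -0.0], [0.0, 0.001, -1.0]]
force: [1.0, 0.6, -0.3]
opening: 0.127
grasp_force: 30.0
```

Gripped: opening 0.127 is 11 mm, the bar's thickness. Turning anticlockwise.

```bash
for i in 1 ; do python3 -m handwheel '[[0,0,0,0,0,0.05],[0,0,0,0,0,0.11],[0,0,0,0,0,0.17],[0,0,0,0,0,0.23],[0,0,0,0,0,0.29],[0,0,0,0,0,0.35],[0,0,0,0,0,0.41],[0,0,0,0,0,0.46]]' -1; done; python3 -c "
from rig import bot;s=bot.read_state();print(s['joint_positions'],s['moment'])"
```

```text
time_s: 7.65
position: [0.6258, 0.1693, 0.2786]
tcp_rot: [[-0.454, 0.891, -0.001], [0.891, 0.454, -0.0], [0.0, -0.001, -1.0]]
force: [-1.5, -1.0, 1.0]
opening: 0.119
grasp_force: 30.0
[ 5.28022893e+00  2.85436997e+01  7.38514062e+01 -7.73361015e-03
  7.76586136e+01 -2.17086928e+01] [-0.21622006  0.11908696 -0.12891655]
```

```bash
python3 -m handwheel '[[0,0,0,0,0,0.05],[0,0,0,0,0,0.11],[0,0,0,0,0,0.17],[0,0,0,0,0,0.23],[0,0,0,0,0,0.29],[0,0,0,0,0,0.35],[0,0,0,0,0,0.41],[0,0,0,0,0,0.47]]' -1 && python3 -m handwheel '[[0,0,0,0,0,0.05],[0,0,0,0,0,0.11],[0,0,0,0,0,0.17],[0,0,0,0,0,0.23],[0,0,0,0,0,0.29],[0,0,0,0,0,0.35],[0,0,0,0,0,0.41],[0,0,0,0,0,0.47]]' -1 && python3 -m handwheel '[[0,0,0,0,0,0.05],[0,0,0,0,0,0.1],[0,0,0,0,0,0.15],[0,0,0,0,0,0.2],[0,0,0,0,0,0.2],[0,0,0,0,0,0.2],[0,0,0,0,0,0.2],[0,0,0,0,0,0.2]]' -1; python3 -c "
from rig import bot;s=bot.read_state();print(s['joint_positions'],s['moment'])"
```

```text
time_s: 8.32
position: [0.6253, 0.1686, 0.2786]
tcp_rot: [[-0.987, 0.159, -0.002], [0.159, 0.987, -0.002], [0.002, -0.002, -1.0]]
force: [-2.4, -3.3, 1.9]
opening: 0.124
grasp_force: 30.0
time_s: 8.98
position: [0.6256, 0.1678, 0.2786]
tcp_rot: [[-0.711, -0.703, -0.002], [-0.703, 0.711, -0.003], [0.003, -0.001, -1.0]]
force: [-1.6, -4.1, 1.7]
opening: 0.125
grasp_force: 30.0
time_s: 9.65
position: [0.6259, 0.1676, 0.2786]
tcp_rot: [[-0.388, -0.922, -0.001], [-0.922, 0.388, -0.003], [0.004, -0.0, -1.0]]
force: [-1.9, -6.1, 2.8]
opening: 0.121
grasp_force: 30.0
[   5.22633419   28.53826291   73.86614255   -0.19824263   77.67155125
 -151.90626689] [-0.86646643  0.21655952  0.1481529 ]
```

```bash
python3 -m handwheel '[[0,0,0,0,0,0],[0,0,0,0,0,0],[0,0,0,0,0,0],[0,0,0,0,0,0],[0,0,0,0,0,0],[0,0,0.02,0,0,0],[0,0,0.05,0,0,0],[0,0,0.08,0,0,0]]' 0.2 && python3 -m handwheel '[[-0.01,-0.02,0.03,0,0,0],[-0.02,-0.04,0.05,0,0,0],[-0.03,-0.06,0.05,0,0,0],[-0.04,-0.08,0.05,0,0,0],[-0.04,-0.08,0.05,0,0,0],[-0.04,-0.08,0.05,0,0,0],[-0.04,-0.08,0.05,0,0,0],[-0.04,-0.08,0.05,0,0,0]]' 0.2
python3 - <<'E'
from h import *
np.set_printoptions(precision=3,suppress=True)
s=bot.read_state();im,d=cams.capture("wrist");cv2.imwrite("pics/w2.png",im)
T=np.eye(4);T[:3,:3]=s["tcp_rot"];T[:3,3]=s["position"];c=cams.calibration("wrist");M=T@c["tool_from_camera"]
v,u=np.mgrid[:420,:560];W=(np.stack([u,v,np.ones_like(u)],-1)@np.linalg.inv(c["mtx"]).T*d[...,None])@M[:3,:3].T+M[:3,3]
b,g,r=[im[...,i].astype(int) for i in range(3)]
hi=W[(r>150)&(g>120)&(b<110)&(abs(W[...,2]-.306)<.006)&(d>0)];print(len(hi),cv2.minAreaRect(hi[:,:2].astype(np.float32)) if len(hi) else 0)
R=W[(r>130)&(g<70)&(b<70)&(W[...,2]>.18)&(W[...,2]<.26)&(d>0)]
if len(R):
    t=R[R[:,2]>.234];print("red",len(R),R.mean(0),R.min(0),R.max(0),len(t),t.mean(0) if len(t) else 0,cv2.minAreaRect(t[:,:2].astype(np.float32)) if len(t)>3 else 0)
for q in("cap_grip","tap_grip"):
    for x in models.tip_of(q,"wrist")[:2]:
        p=x["position"];print(q,x["conf"],p,W[int(p[1]),int(p[0])])
E
```

```text
time_s: 10.32
position: [0.6255, 0.1696, 0.358]
tcp_rot: [[-0.386, -0.923, -0.003], [-0.923, 0.386, 0.0], [0.001, 0.003, -1.0]]
force: [0.0, -0.1, 0.6]
opening: 0.577
grasp_force: 0.0
time_s: 10.98
position: [0.5866, 0.0902, 0.4081]
tcp_rot: [[-0.385, -0.923, -0.0], [-0.923, 0.385, 0.001], [-0.0, 0.0, -1.0]]
force: [-0.8, 0.7, -0.6]
opening: 0.6
grasp_force: 0.0
141 ((0.6194889545440674, 0.15375997126102448), (0.009962708689272404, 0.010708384215831757), 67.30887603759766)
red 168 [0.566 0.046 0.23 ] [0.556 0.041 0.181] [0.576 0.055 0.241] 111 [0.566 0.047 0.238] ((0.5656645894050598, 0.047814078629016876), (0.008464425802230835, 0.020144643262028694), 63.18165588378906)
cap_grip 0.83 [272.2, 309.1] [0.576 0.059 0.505]
tap_grip 0.79 [286.4, 143.1] [0.566 0.049 0.24 ]
```

View pics/w2.png

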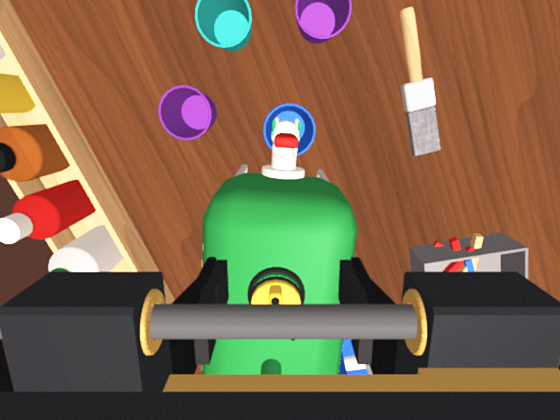

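The dot is now at the tap end (276,301), so the cap has made about half a turn (3.2 rad). The red paddle top is at (286,142) → (0.566, 0.047, 0.24), upright above the blue cup (290,130). Next: go down onto the paddle, jaws across its width.

```bash
python3 -m handwheel '[[-0.01,-0.022,0,0,0,-0.015],[-0.0206,-0.043,-0.01,0,0,-0.029],[-0.0206,-0.043,-0.035,0,0,-0.029],[-0.0206,-0.043,-0.06,0,0,-0.029],[-0.0206,-0.043,-0.085,0,0,-0.029],[-0.0206,-0.043,-0.11,0,0,-0.029],[-0.0206,-0.043,-0.13,0,0,-0.029],[-0.0206,-0.043,-0.14,0,0,-0.029]]' 0.2 && python3 -m handwheel '[[0,0,-0.01,0,0,0],[0,0,-0.02,0,0,0],[0,0,-0.03,0,0,0],[0,0,-0.04,0,0,0],[0,0,-0.05,0,0,0],[0,0,-0.06,0,0,0],[0,0,-0.068,0,0,0],[0,0,-0.0735,0,0,0]]' && python3 -m handwheel '[[0,0,0,0,0,0],[0,0,0,0,0,0],[0,0,0,0,0,0],[0,0,0,0,0,0],[0,0,0,0,0,0],[0,0,0,0,0,0],[0,0,0,0,0,0],[0,0,0,0,0,0]]' -1
```

```text
time_s: 11.8
position: [0.5641, 0.0471, 0.2654]
tcp_rot: [[-0.438, -0.899, -0.005], [-0.899, 0.438, 0.001], [0.002, 0.005, -1.0]]
force: [-0.8, -0.2, 0.0]
opening: 0.596
grasp_force: 0.0
time_s: 12.47
position: [0.5652, 0.0464, 0.1938]
tcp_rot: [[-0.438, -0.899, -0.001], [-0.899, 0.438, 0.0], [0.0, 0.001, -1.0]]
force: [-0.2, -0.4, -0.4]
opening: 0.601
grasp_force: 0.0
time_s: 13.13
position: [0.5656, 0.0465, 0.1954]
tcp_rot: [[-0.438, -0.899, 0.0], [-0.899, 0.438, 0.0], [-0.0, -0.0, -1.0]]
force: [-1.0, 0.6, 3.9]
opening: 0.25
grasp_force: 30.0
```

Gripped: 0.25 is 21.8 mm, the paddle's width. Swinging it about the pivot to 0.60 rad.

```bash
python3 -m handwheel '[[-0.001,-0.0021,-0.0001,0.045,-0.0219,0],[-0.002,-0.0042,-0.0005,0.09,-0.0438,0],[-0.003,-0.0062,-0.001,0.135,-0.0657,0],[-0.004,-0.0082,-0.0018,0.18,-0.0876,0],[-0.0049,-0.0101,-0.0029,0.225,-0.1095,0],[-0.0058,-0.0119,-0.0041,0.27,-0.131,0],[-0.0058,-0.0119,-0.0041,0.27,-0.131,0],[-0.0058,-0.0119,-0.0041,0.27,-0.131,0]]' -1
python3 - <<'E'
from h import *
np.set_printoptions(precision=3,suppress=True)
s=bot.read_state();print(s["joint_positions"],s["moment"],s["tcp_rot"],np.degrees(np.arccos(-s["tcp_rot"][2][2])))
im,d=cams.capture("side");v,u=np.mgrid[:420,:560];k=cams.calibration("side")
W=((np.stack([u,v,np.ones_like(u)],-1)@np.linalg.inv(k["mtx"]).T*d[...,None])-k["t"])@k["R"]
b,g,r=[im[...,i].astype(int) for i in range(3)]
m=(r>110)&(g<70)&(b<70)&(abs(W[...,0]-.56)<.05)&(abs(W[...,1]-.04)<.06)&(W[...,2]>.16);R=W[m]
print(len(R),R.mean(0) if len(R) else 0)
o=np.c_[(R[:,:2]-[.566,.047])@[-.438,-.899],R[:,2]-.172];print(o[np.argsort(o[:,1])][::6])
cv2.imwrite("pics/c3.png",cv2.resize(im[140:285,255:365],(600,600*145//110)[:1]+(600,),interpolation=cv2.INTER_CUBIC))
E
```

```text
time_s: 13.8
position: [0.5723, 0.0888, 0.2128]
tcp_rot: [[-0.558, -0.819, 0.133], [-0.79, 0.573, 0.215], [-0.253, 0.015, -0.967]]
force: [-20.1, -70.9, -56.1]
opening: 0.004
grasp_force: 36.4
[  -9.851   23.635   96.187   16.515   55.735 -163.561] [-14.997   5.072  -0.729] [[-0.558 -0.819  0.133]
 [-0.79   0.573  0.215]
 [-0.253  0.015 -0.967]] 14.666713277443652
109 [0.562 0.044 0.211]
[[ 0.004 -0.004]
 [ 0.002  0.004]
 [ 0.004  0.009]
 [ 0.004  0.016]
 [ 0.004  0.02 ]
 [ 0.004  0.026]
 [ 0.005  0.029]
 [ 0.004  0.033]
 [ 0.008  0.038]
 [ 0.007  0.042]
 [ 0.006  0.045]
 [ 0.003  0.048]
 [ 0.004  0.051]
 [-0.     0.053]
 [ 0.004  0.057]
 [ 0.003  0.061]
 [ 0.002  0.063]
 [ 0.001  0.066]
 [ 0.002  0.067]]
```

View pics/c3.png

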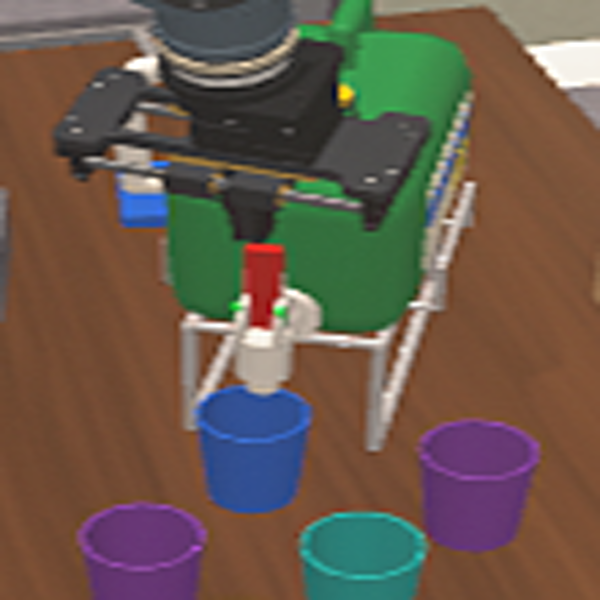

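The last joint ran into its limit (-163.6°), so the IK wandered. The fingers slipped off the paddle and are now pressed against the jug's front. The crop shows the paddle still upright at (262,285) and the cups undisturbed. I'll back off: outwards, easing the yaw, then up. Then I'll regrasp with the wrist turned by 180°.

```bash
python3 -m handwheel '[[-0.0018,-0.0036,0,0,0,-0.03],[-0.0035,-0.0072,0,0,0,-0.06],[-0.0053,-0.0108,0.003,0,0,-0.09],[-0.0053,-0.0108,0.015,0,0,-0.09],[-0.0053,-0.0108,0.03,0,0,-0.09],[-0.0053,-0.0108,0.05,0,0,-0.09],[-0.0053,-0.0108,0.075,0,0,-0.09],[-0.0053,-0.0108,0.1,0,0,-0.09]]' -1
python3 - <<'E'
from h import *
np.set_printoptions(precision=3,suppress=True)
s=bot.read_state();print(s["joint_positions"],s["force"],s["tcp_rot"])
E
```

```text
time_s: 14.52
position: [0.5853, 0.1036, 0.3329]
tcp_rot: [[-0.691, -0.688, 0.225], [-0.646, 0.726, 0.236], [-0.325, 0.018, -0.945]]
force: [-0.3, -0.3, 0.4]
opening: -0.001
grasp_force: 0.0
[  -9.227   15.072   89.63    17.205   65.293 -148.362] [-0.296 -0.263  0.443] [[-0.691 -0.688  0.225]
 [-0.646  0.726  0.236]
 [-0.325  0.018 -0.945]]
```

```bash
python3 - <<'E'
from h import *
from scipy.spatial.transform import Rotation as R
np.set_printoptions(precision=3,suppress=True)
s=bot.read_state();C=R.from_matrix(np.array(s["tcp_rot"]))
z=C.as_matrix()[:,2];ax=np.cross(z,[0,0,-1]);a=np.arcsin(np.linalg.norm(ax));V=R.from_rotvec(ax/np.linalg.norm(ax)*a)
B=V*C;print("vertical share",V.as_rotvec()/2,B.as_matrix())
G=R.from_matrix(np.array([[.438,.899,0],[.899,-.438,0],[0,0,-1]]).T.T)
print("then",(G*B.inv()).as_rotvec()/2)
E
```

```text
vertical share [-0.12   0.114  0.   ] [[-0.728 -0.685  0.   ]
 [-0.685  0.728 -0.   ]
 [-0.    -0.    -1.   ]]
then [ 0.   -0.   -1.39]
```

```bash
python3 -m handwheel '[[0,0,0.025,-0.03,0.028,0],[0,0,0.05,-0.06,0.057,0],[-0.005,-0.015,0.065,-0.09,0.085,0],[-0.01,-0.03,0.065,-0.12,0.114,0],[-0.015,-0.045,0.065,-0.12,0.114,0],[-0.019,-0.056,0.065,-0.12,0.114,0],[-0.019,-0.056,0.065,-0.12,0.114,0],[-0.019,-0.056,0.065,-0.12,0.114,0]]' 0.2 && python3 -m handwheel '[[0,0,0,0,0,-0.06],[0,0,0,0,0,-0.12],[0,0,0,0,0,-0.18],[0,0,0,0,0,-0.24],[0,0,0,0,0,-0.3],[0,0,0,0,0,-0.36],[0,0,0,0,0,-0.42],[0,0,0,0,0,-0.48]]' && python3 -m handwheel '[[0,0,0,0,0,-0.06],[0,0,0,0,0,-0.12],[0,0,0,0,0,-0.18],[0,0,0,0,0,-0.24],[0,0,0,0,0,-0.3],[0,0,0,0,0,-0.36],[0,0,0,0,0,-0.42],[0,0,0,0,0,-0.48]]' && python3 -m handwheel '[[0,0,0,0,0,-0.06],[0,0,0,0,0,-0.12],[0,0,0,0,0,-0.18],[0,0,0,0,0,-0.24],[0,0,0,0,0,-0.3],[0,0,0,0,0,-0.36],[0,0,0,0,0,-0.42],[0,0,0,0,0,-0.43]]'
python3 - <<'E'
from h import *
from scipy.spatial.transform import Rotation as R
np.set_printoptions(precision=4,suppress=True)
s=bot.read_state();C=R.from_matrix(np.array(s["tcp_rot"]));G=R.from_matrix(np.array([[.438,.899,0],[.899,-.438,0],[0,0,-1]]))
print(s["position"],s["joint_positions"],"to go",np.array([.566,.0473,.1945])-s["position"],(G*C.inv()).as_rotvec()/2)
for cam in("scene","side"):
    im,d=cams.capture(cam);k=cams.calibration(cam);v,u=np.mgrid[:420,:560]
    W=((np.stack([u,v,np.ones_like(u)],-1)@np.linalg.inv(k["mtx"]).T*d[...,None])-k["t"])@k["R"]
    b,g,r=[im[...,i].astype(int) for i in range(3)]
    m=(r>110)&(g<70)&(b<70)&(abs(W[...,0]-.56)<.05)&(abs(W[...,1]-.04)<.06)&(W[...,2]>.16)&(W[...,2]<.25);print(cam,m.sum(),W[m].mean(0),W[m&(W[...,2]>.23)].mean(0))
E
```

```text
time_s: 15.18
position: [0.5663, 0.0484, 0.3983]
tcp_rot: [[-0.727, -0.686, 0.003], [-0.686, 0.727, 0.001], [-0.003, -0.001, -1.0]]
force: [-0.0, -0.5, 0.5]
opening: 0.523
grasp_force: 0.0
time_s: 15.85
position: [0.5665, 0.0492, 0.3984]
tcp_rot: [[-0.979, 0.206, 0.002], [0.206, 0.979, -0.002], [-0.003, -0.001, -1.0]]
force: [-0.3, 0.2, 0.3]
opening: 0.595
grasp_force: 0.0
time_s: 16.52
position: [0.5665, 0.0492, 0.3984]
tcp_rot: [[-0.392, 0.92, -0.001], [0.92, 0.392, -0.003], [-0.002, -0.002, -1.0]]
force: [0.7, 0.1, -0.2]
opening: 0.599
grasp_force: 0.0
time_s: 17.18
position: [0.5666, 0.0492, 0.3984]
tcp_rot: [[0.438, 0.899, -0.003], [0.899, -0.438, -0.001], [-0.002, -0.002, -1.0]]
force: [0.4, 0.2, 0.2]
opening: 0.595
grasp_force: 0.0
[0.5666 0.0492 0.3984] [-6.2485 16.7619 74.4338 -0.0822 88.9797 19.7539] to go [-0.0006 -0.0019 -0.2039] [ 0.0005 -0.0016  0.0002]
scene 63 [0.5693 0.0506 0.2194] [0.5686 0.05   0.2355]
side 108 [0.5622 0.0442 0.2108] [0.563  0.0449 0.2351]
```

The paddle hasn't moved. Descending on it with the flipped wrist.

```bash
python3 -m handwheel '[[0,-0.002,-0.01,0,-0.001,0],[0,-0.002,-0.03,0,-0.001,0],[0,-0.002,-0.055,0,-0.001,0],[0,-0.002,-0.08,0,-0.001,0],[0,-0.002,-0.1,0,-0.001,0],[0,-0.002,-0.115,0,-0.001,0],[0,-0.002,-0.128,0,-0.001,0],[0,-0.002,-0.134,0,-0.001,0]]' 0.2 && python3 -m handwheel '[[0,0,-0.01,0,0,0],[0,0,-0.02,0,0,0],[0,0,-0.03,0,0,0],[0,0,-0.04,0,0,0],[0,0,-0.05,0,0,0],[0,0,-0.06,0,0,0],[0,0,-0.067,0,0,0],[0,0,-0.07,0,0,0]]' && python3 -m handwheel '[[0,0,0,0,0,0],[0,0,0,0,0,0],[0,0,0,0,0,0],[0,0,0,0,0,0],[0,0,0,0,0,0],[0,0,0,0,0,0],[0,0,0,0,0,0],[0,0,0,0,0,0]]' -1
```

```text
time_s: 17.95
position: [0.5655, 0.047, 0.2625]
tcp_rot: [[0.434, 0.901, -0.005], [0.901, -0.434, -0.001], [-0.003, -0.004, -1.0]]
force: [0.0, -0.5, 0.7]
opening: 0.596
grasp_force: 0.0
time_s: 18.62
position: [0.566, 0.0468, 0.1931]
tcp_rot: [[0.436, 0.9, -0.003], [0.9, -0.436, -0.002], [-0.003, -0.002, -1.0]]
force: [0.0, 0.1, -0.2]
opening: 0.603
grasp_force: 0.0
time_s: 19.28
position: [0.566, 0.0472, 0.195]
tcp_rot: [[0.436, 0.9, -0.002], [0.9, -0.436, -0.001], [-0.002, -0.002, -1.0]]
force: [-3.9, 2.0, 4.3]
opening: 0.247
grasp_force: 30.0
```

Gripped again. First a cautious 0.2 rad, to see that the wrist follows.

```bash
python3 -m handwheel '[[-0.0005,-0.001,0,0.0225,-0.011,0],[-0.001,-0.0021,-0.0001,0.045,-0.0219,0],[-0.0015,-0.0031,-0.0003,0.0675,-0.0329,0],[-0.002,-0.0042,-0.0005,0.09,-0.0438,0],[-0.002,-0.0042,-0.0005,0.09,-0.0438,0],[-0.002,-0.0042,-0.0005,0.09,-0.0438,0],[-0.002,-0.0042,-0.0005,0.09,-0.0438,0],[-0.002,-0.0042,-0.0005,0.09,-0.0438,0]]' -1;  python3 -c "
from rig import bot;s=bot.read_state();print(s['joint_positions'],s['moment'])"
```

```text
time_s: 19.95
position: [0.5641, 0.0433, 0.1945]
tcp_rot: [[0.427, 0.9, 0.085], [0.882, -0.435, 0.178], [0.197, -0.001, -0.98]]
force: [-3.5, 2.7, 6.0]
opening: 0.245
grasp_force: 30.0
[-13.31007676  25.23638478  96.10517909  13.28400494  56.95303376
   5.41275892] [0.33718869 0.69801893 0.07608696]
```

```bash
python3 -m handwheel '[[-0.0005,-0.001,-0.0002,0.0225,-0.011,0],[-0.001,-0.002,-0.0005,0.045,-0.0219,0],[-0.0015,-0.003,-0.0009,0.0675,-0.0329,0],[-0.002,-0.004,-0.0013,0.09,-0.0438,0],[-0.0025,-0.005,-0.0018,0.1125,-0.0548,0],[-0.0029,-0.0059,-0.0024,0.135,-0.0657,0],[-0.0033,-0.0068,-0.003,0.1575,-0.0767,0],[-0.0038,-0.0077,-0.0036,0.18,-0.0876,0]]' -1 && python3 -m handwheel '[[0,0,0,0,0,0],[0,0,0,0,0,0],[0,0,0,0,0,0],[0,0,0,0,0,0],[0,0,0,0,0,0],[0,0,0,0,0,0],[0,0,0,0,0,0],[0,0,0,0,0,0]]' -1
python3 - <<'E'
from h import *
np.set_printoptions(precision=3,suppress=True)
s=bot.read_state();print(s["joint_positions"],s["moment"],np.arccos(-s["tcp_rot"][2][2]))
T=[]
for cam,(x,y) in(("side",(265,175)),("scene",(235,180))):
    im,d=cams.capture(cam);v,u=np.mgrid[:420,:560];k=cams.calibration(cam)
    W=((np.stack([u,v,np.ones_like(u)],-1)@np.linalg.inv(k["mtx"]).T*d[...,None])-k["t"])@k["R"]
    b,g,r=[im[...,i].astype(int) for i in range(3)]
    m=(r>90)&(g<60)&(b<60)&(abs(W[...,0]-.56)<.06)&(abs(W[...,1]-.03)<.08)&(W[...,2]>.16)&(W[...,2]<.26);R=W[m]
    o=np.c_[(R[:,:2]-[.566,.047])@[-.438,-.899],R[:,2]-.172];print(cam,len(o));print(o[np.argsort(o[:,1])][::5])
    T.append(cv2.resize(im[y:y+90,x:x+70],(400,514),interpolation=cv2.INTER_CUBIC))
cv2.imwrite("pics/c4.png",np.hstack(T))
E
```

```text
time_s: 20.62
position: [0.5604, 0.036, 0.1911]
tcp_rot: [[0.358, 0.901, 0.246], [0.742, -0.434, 0.51], [0.566, -0.0, -0.824]]
force: [-0.9, 5.3, 2.3]
opening: 0.25
grasp_force: 30.0
time_s: 21.28
position: [0.5604, 0.036, 0.1911]
tcp_rot: [[0.359, 0.901, 0.245], [0.744, -0.434, 0.508], [0.564, -0.001, -0.826]]
force: [-2.1, 3.2, 6.1]
opening: 0.248
grasp_force: 30.0
[-27.354  27.165 104.307  41.852  57.683 -27.543] [0.409 0.243 0.303] 0.5993393112385268
side 15
[[ 0.006 -0.002]
 [ 0.034  0.042]
 [ 0.039  0.05 ]]
scene 99
[[0.004 0.018]
 [0.012 0.026]
 [0.012 0.029]
 [0.017 0.03 ]
 [0.017 0.033]
 [0.019 0.035]
 [0.017 0.036]
 [0.023 0.038]
 [0.014 0.039]
 [0.021 0.043]
 [0.022 0.043]
 [0.028 0.044]
 [0.022 0.045]
 [0.021 0.048]
 [0.024 0.049]
 [0.02  0.05 ]
 [0.026 0.053]
 [0.028 0.054]
 [0.032 0.056]
 [0.035 0.058]]
```

View pics/c4.png

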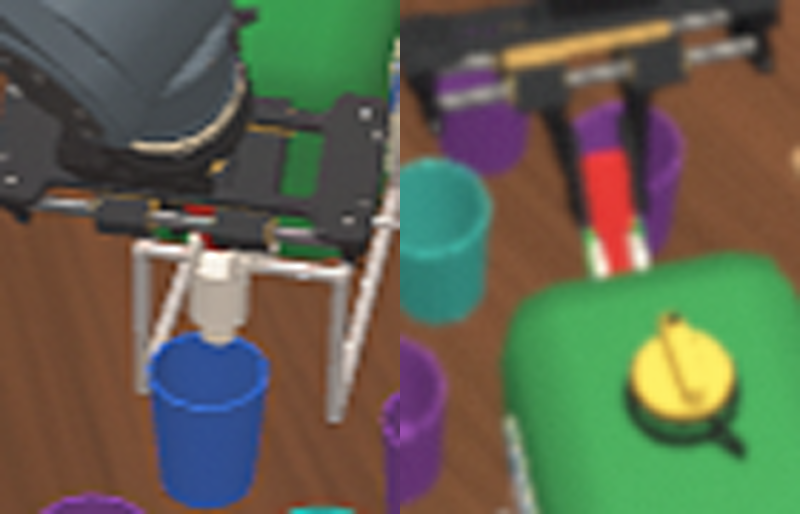

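The scene crop shows the paddle (608,205) held between the fingers and tilted about 34°: measured slope 33.5–35°, tool tilt 0.599 rad. The cap dot is at the tap end (673,318), so the cap is still turned half a turn. The side crop shows the blue cup under the spout. Handing in.

```bash
python3 -c "
from rig import bot;print(bot.hand_in())"
```

```text
the job is handed in; nothing more can be done
None
```

I handed the job in with the vent cap unscrewed about 3.2 rad and the red tap handle held at the green mark (0.60 rad), the blue cup still under the spout; on the first pull the gripper slipped off the handle and the closed fingers pressed on the jug's front with about 93 N at the wrist (under its 120 N limit, but it could count against the 40 N contact limit), and no cups near the tap moved in the pictures, though I didn't re-measure every other item.

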